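# Zero the roast-colour meter under its push-latch flap

### The arm

A 6-joint arm with a two-finger parallel gripper is mounted at the origin on the work surface. World frame = base frame: x ahead of the robot, y to its left, z up, the work surface at z = 0. Lengths are in m, angles in rad, forces in N, time in s.
With the tool pointing down it reaches from about 0.35 to 1 m from the base axis. Payload 7.1 kg.
Tool frame: the origin (TCP) lies midway between the tips of the shut fingers; the grasp point (between the pads) lies 19 mm behind it; z points along the fingers, y is the line along which they close (so a half turn about z gives the same grasp; the last joint's range is limited). The gripper opens to 85 mm and grips with 20 to 120 N. Pads are 22 mm wide; open, the fingers measure 114 mm over their backs; the gripper's body (76 mm by 85 mm) begins 54 mm behind the grasp point. The pads swing forward as they close: fully open they stand 13 mm farther back than shut.
Start: joints at [1.293, 0.423, 1.63, -0, 1.089, -0.019], TCP at [0.16, 0.604, 0.231] pointing down, gripper open.
Joint ranges: [-3, 3], [-0.9, 2.11], [0.09, 2.58], [-1.31, 4.45], [0.11, 2.69], [-2.54, 2.54]. Speed limits (rad/s): [2.39, 2.39, 3.01, 3.14, 3.14, 3.14].

### API

Orientations are given as a unit quaternion [x, y, z, w].
In Python, from plant import * gives the robot as it stands. The module is installed in compiled form; this text tells all that it offers. Calls block until the motion is done:
- movep(position, orientation): joint-space move of the TCP to a pose.
- move_l(position, vel=0.15, frame=None): straight line of the TCP; frame=None keeps the orientation; vel is the mean speed in m/s.
- move_j(angles): joint-space move.
- open_jaws() and clamp(grasp_force=None): open the fingers fully, or close them until they stop; grasp_force is the grip in N (None keeps the last).
- sleep(seconds).
- solve_ik(position, orientation): joint angles nearest the present ones, or None.
- get_obs(): the state.
- capture(name): name is "side" or "top"; returns the picture (384x512x3 uint8, red, green, blue); there is no depth.
- calibration(name): a dict with "vertical_fov" (degrees; the focal length in pixels is half the picture's height over the tangent of half this angle, whatever the lens; pixels are square), "cx", "cy" (the principal point, pixels), "k1" (the pictures are not rectified: a ray, as slopes to the right and down, at radius r is drawn at 1 + k1 r^2 times it, then the intrinsics apply), "world_to_cam" (4x4, takes a point from world to camera coordinates). Camera axes: x right, y down, z forward; pixel columns grow to the right and rows downward; lengths in m; the calibration is good to about 2 mm. A picture is of the moment at which its call begins. calibration takes no time and is no camera call.
A pose or a line that the arm cannot do raises Unreachable and nothing moves.
- close_job(): hands the job in; it is judged then, once.
The state is a dict: "time_s": time; "qpos": joint angles; "qd": joint speeds; "effort": joint torques, N m; "tool_pos": TCP position; "tcp_rot": TCP orientation; "wrist_force": force on the tool from outside, world axes, zero at the start; "ft_torque": the same for the moment, N m; "finger_gap": finger opening in m; "finger_force": force on a finger pad.
Only numpy, scipy, OpenCV 4.12 (cv2) and the standard library are available. Lean on these libraries where they do the work, as an engineer would, in place of code of your own. Each camera call takes 0.05 s, during which the arm holds its last target. There are 200 camera calls.

### The job

Zero the roast-colour meter: press its grey flap with a fingertip so that it pops fully open, press the green button inside all the way down, then push the flap down again until it latches shut and stays flush. Only press and push; nothing is to be picked up, and leave the bowls, dish, beaker, tin and spoon where they stand.

Things in the scene. Friction and masses are not known exactly. Their poses are not given: they have to be found in the camera images.
- meter: Roast-colour meter, a white box fixed to the bench, 260 (x) x 260 (y) x 115 mm high, with a flat top (deck). Origin under its centre on the bench; its front (-x side) has a dark display and a magenta strip. In the front half of the deck, 50 mm to +y of the middle, is a well 59 (x) x 104 (y) mm, covered by the flap; the deck goes on 42 mm in front of the well.
- flap (a joint): Angle (rad) of the grey spring flap, 56 (x) x 100 (y) x 4 mm, hinged at its rear (+x) edge. 0 = latched flush; 1.25 = fully open, leaning to the rear; stop at -0.12 (dot 4.8 mm below the deck). Press to the stop (2 to 4 N at the dot) and let go: it unlatches and swings up in about 1.5 s. Push it down to the stop again and let go: it rises to flush and stays. Stopping short of -0.09 may change nothing.
- flap_push (a point): The orange dot, 20 mm across, on the flap's outer face, where to press: 40 mm in front of the hinge line, midway across the flap. It moves with the flap; its axes are the flap's (z out of the outer face, -x towards the free edge).
- flap_edge (a point): Middle of the flap's free (front) edge, on its outer face, 56 mm from the hinge line. Moves with the flap.
- flap_hinge (a point): Middle of the flap's hinge line, at deck height (115 mm above the bench). Fixed to the meter; axes as the meter's.
- zero_top (a point): Centre of the top of the green button in the well under the flap, 24 mm across, 11 mm below the deck, 36 mm in front of the hinge line and midway across the well; the well walls are 22 mm in front of and 52 mm to either side of it. The open flap's free edge stands 53 mm above the deck, 18 mm in front of the hinge line. Its z is up.
- zero_button (a joint): Travel of the green button (m): 0 = up, 0.005 = fully down; a spring returns it. Fully down takes about 4 N.
- dish: Steel sample dish, 68 mm across, 26 mm high, standing loose on the meter's deck at the rear, on the -y side. Origin under its centre. To be left alone.
- bowl_a: White cupping bowl, 92 mm across, 55 mm high, on the bench beside the meter. Origin under its centre. To be left alone.
- bowl_b: White cupping bowl like bowl_a, on the bench. To be left alone.
- bowl_c: White cupping bowl like bowl_a, on the bench. To be left alone.
- beaker: Glass beaker, 72 mm across, 90 mm high, on the bench beside the meter. Origin under its centre. To be left alone.
- tin: Black bean tin with a pale label, 70 mm across, 100 mm high, on the bench. Origin under its centre. To be left alone.
- spoon: Cupping spoon, 200 mm long, wooden handle and steel bowl, lying across the front of the meter on the bench. Origin at its middle. To be left alone.

How it is judged:
On the way, in this order (a step that is already met when the one before it is completed fails the run):
1. the flap has popped open and stands fully up (value of joint flap above 1.1 rad), for 0.1 s.
2. the green button is pressed all the way down while the flap is open (value of joint zero_button above 0.004 m and value of joint flap above 0.5 rad), for 0.05 s.
3. the flap is down again, flush or lower (value of joint flap below 0.04 rad), for 0.05 s.
At the end, for the whole second after the job is handed in: The flap is latched flush (within about 0.04 rad, 2 mm at its edge) with nothing holding it, the green button has come back up, and the dish, bowls, beaker, tin and spoon stand within 25 mm of where they were (value of joint flap between -0.03 and 0.04 rad and velocity of joint flap below 0.05 rad/s and value of joint zero_button below 0.0015 m and distance of each of dish, bowl_a, bowl_b, bowl_c, beaker, tin, spoon from where it was at the start of the episode below 0.025 m); the robot touches nothing.
It fails at once if a bystander (dish, bowl, beaker, tin or spoon) is lifted, carried or pushed 25 mm or more (distance of any of dish, bowl_a, bowl_b, bowl_c, beaker, tin, spoon from where it was at the start of the episode above 0.025 m).
It fails at once if a bystander is tipped over (angle between any of dish, bowl_a, bowl_b, bowl_c, beaker, tin's own z axis and vertical above 0.6 rad).
It also fails if it takes over 48 s, if anything falls off the work surface, if the arm or the gripper's body presses on something with over 40 N, if the wrist force passes 120 N, or if a joint passes its speed limit or range.

## Working session

There is one attempt and no reset: what is moved stays moved. The work goes in short steps, each a Python script; the robot and the scene stay as the last script left them, time stands still between calls to the robot, and variables do not carry over. Pictures are saved under pics/ and viewed, at most 10 in all, crops included, and the job is handed in when it is done.

```bash
mkdir -p pics
python3 - <<'E'
from plant import *
import cv2
for n in("top","side"):
    cv2.imwrite(f"pics/{n}0.png",cv2.cvtColor(capture(n),cv2.COLOR_RGB2BGR)); print(calibration(n))
print(get_obs())
E
```

```text
{'vertical_fov': 47.69652072363727, 'cx': 255.70756554989654, 'cy': 193.38493542577334, 'k1': -0.06099972092632444, 'world_to_cam': array([[-1.58063070e-02, -9.99868068e-01, -3.74251733e-03,
         9.48246253e-03],
       [-9.87414122e-01,  1.61982971e-02, -1.57324402e-01,
         5.36009087e-01],
       [ 1.57364268e-01,  1.20869667e-03, -9.87539886e-01,
         1.44337529e+00],
       [ 0.00000000e+00,  0.00000000e+00,  0.00000000e+00,
         1.00000000e+00]])}
{'vertical_fov': 45.647068906891036, 'cx': 250.08199820718136, 'cy': 195.78095824092557, 'k1': -0.049932930324130466, 'world_to_cam': array([[ 0.80152143, -0.5975222 ,  0.02303519, -0.41995576],
       [-0.28282984, -0.41276844, -0.86581146,  0.22986495],
       [ 0.52684977,  0.6874514 , -0.49983986,  1.27279482],
       [ 0.        ,  0.        ,  0.        ,  1.        ]])}
{'time_s': 0.1, 'qpos': array([ 1.29301417e+00,  4.23791802e-01,  1.63060991e+00, -4.23157953e-06,
        1.08862969e+00, -1.89460550e-02]), 'qd': array([ 0.00052205, -0.00209859, -0.00091434,  0.00036327,  0.00068239,
       -0.00074416]), 'effort': array([-8.52783069e-04, -5.58418071e+01, -2.82446265e+01, -1.00787884e-04,
        2.89126066e-03, -1.40470564e-05]), 'tool_pos': array([0.15977776, 0.60371088, 0.23060778]), 'tcp_rot': array([ 1.29056074e-01,  9.91637037e-01, -7.11746854e-04, -1.04484689e-04]), 'wrist_force': array([ 0.06147047, -0.2703473 ,  0.38710495]), 'ft_torque': array([-0.01501844,  0.02454594, -0.01580286]), 'finger_force': 0.0, 'finger_gap': 0.08555233992058504}
```

View pics/top0.png

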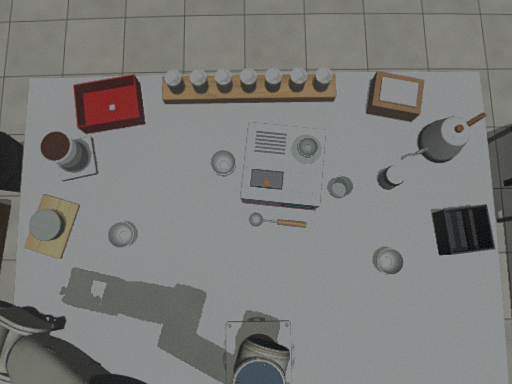

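View pics/side0.png

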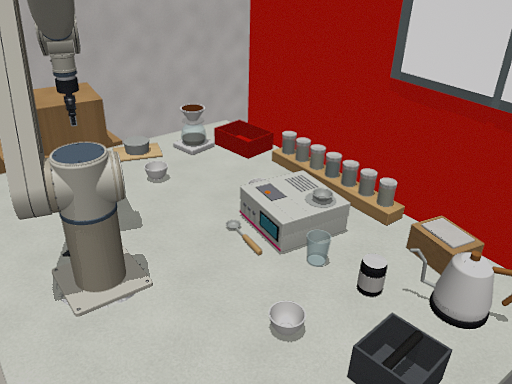

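The top view shows the meter at about (284,165), with the flap at (267,179) and its orange dot near (267,183). I'll enlarge both views.

Run:
```python
import cv2
a=cv2.imread("pics/top0.png")[110:220,230:340]; b=cv2.imread("pics/side0.png")[160:260,230:360]
import numpy as np
a=cv2.resize(a,(550,550),interpolation=cv2.INTER_CUBIC)
b=cv2.resize(b,(780,600),interpolation=cv2.INTER_CUBIC)
cv2.imwrite("pics/topc.png",a);cv2.imwrite("pics/sidec.png",b)
```

```text
(no output)
```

View pics/topc.png

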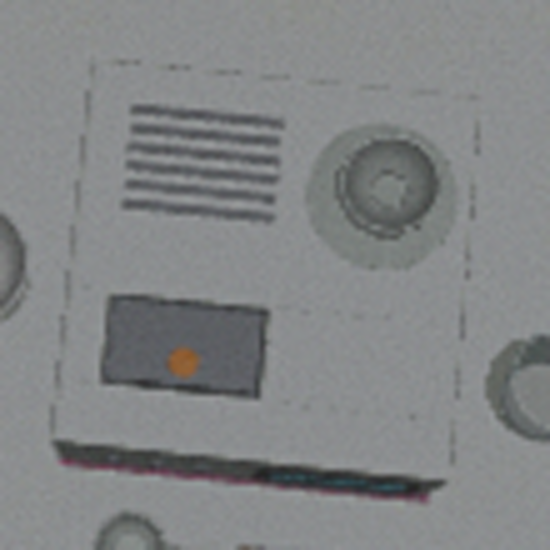

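View pics/sidec.png

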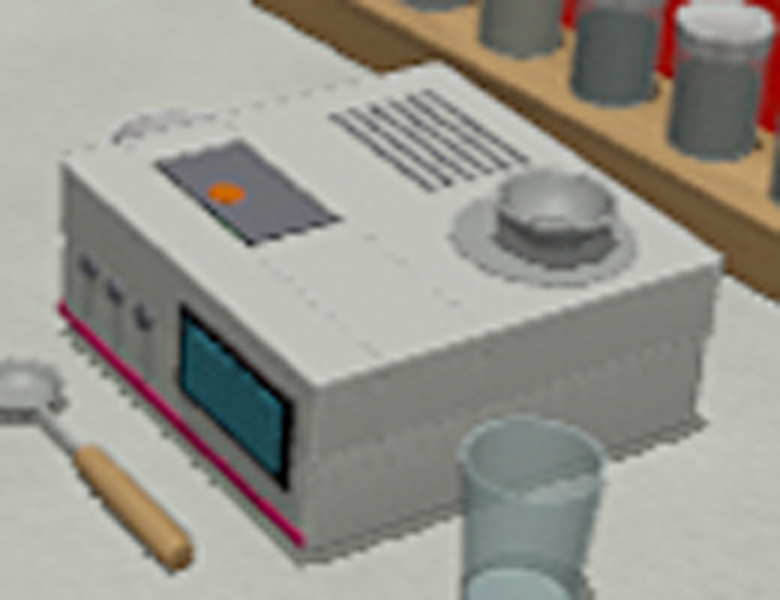

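```bash
cat > h.py <<'E'
from plant import *
import numpy as np, cv2
from scipy.optimize import least_squares
from scipy.spatial.transform import Rotation as Ro
def proj(n,P):
    c=calibration(n); M=c["world_to_cam"]; q=P@M[:3,:3].T+M[:3,3]; s=q[:,:2]/q[:,2:]
    s=s*(1+c["k1"]*(s**2).sum(1,keepdims=True)); f=192/np.tan(np.radians(c["vertical_fov"])/2)
    return s*f+[c["cx"],c["cy"]]
def mp(p,x,y,w,z=.115):
    c,s=np.cos(w),np.sin(w); p=np.asarray(p)/1000.
    return np.c_[x+c*p[:,0]-s*p[:,1],y+s*p[:,0]+c*p[:,1],np.full(len(p),z)]
MP=None
try: MP=np.load("mp.npy")
except OSError: pass
# f: mm in front of hinge, h: mm above deck, centred on the flap
def pos(f,h): return mp([[-30-f,50]],*MP[:3],z=.115+h/1000)[0]
def ori(tilt=0): # tilt>0: gripper body leans to the front
    return (Ro.from_euler('z',MP[2])*Ro.from_euler('y',-tilt)*Ro.from_matrix(np.diag([-1,1,-1.]))).as_quat()
def go(f,h,vel=.15): move_l(pos(f,h),vel=vel)
def press(f,h0,hmin,F,step=1.):
    b=get_obs()["wrist_force"][2]; h=h0; log=[]
    while h>hmin:
        h-=step; go(f,h,.02); d=get_obs()["wrist_force"][2]-b; log.append((h,round(d,1)))
        if d>F: break
    print(log); return h
def snap(name,n,box,k):
    u,v,w,hh=box; a=cv2.cvtColor(capture(n),cv2.COLOR_RGB2BGR)[v:v+hh,u:u+w]
    cv2.imwrite(f"pics/{name}.png",cv2.resize(a,None,fx=k,fy=k,interpolation=cv2.INTER_CUBIC))
E
python3 - <<'E'
from h import *
mod=[[-70,50],[130,130],[130,-130],[-130,130],[-130,-130],[-30,100],[-30,0],[-86,0],[-86,100]]
t=np.array([[183,362],[92,62],[480,97],[54,442],[447,481],[110,296],[269,311],[260,397],[102,382]])/5.-.4+[230,110]
ms=[[-70,50],[-130,130],[-130,-130],[130,-130],[130,130]]
s=np.array([[226,194],[65,165],[318,385],[720,262],[440,63]])/6.-.42+[230,160]
r=lambda q:np.r_[(proj("top",mp(mod,*q))-t).ravel(),(proj("side",mp(ms,*q))-s).ravel()]
R=least_squares(r,[.6,-.1,0],loss="soft_l1"); print(R.x,np.round(R.fun.reshape(-1,2),1) if R.fun.size else 0)
np.save("mp.npy",R.x)
import h; h.MP=R.x
print(pos(40,0))
for f,hh,t in[(40,60,0),(40,-5,0),(33,-16,.26),(33,90,.26),(-8,80,0)]: print(solve_ik(pos(f,hh),ori(t)))
E
```

```text
[ 0.62452888 -0.09320376 -0.11540041] [[ 0.4  0.3]
 [ 0.5 -0.6]
 [ 0.4 -0.1]
 [-0.1 -0.1]
 [ 1.2 -0. ]
 [ 1.   0. ]
 [-0.4 -0. ]
 [-0.2 -0.4]
 [ 0.9 -0.4]
 [-0.8 -0.3]
 [-1.9 -1.8]
 [-1.  -0.4]
 [ 0.5 -1.4]
 [-0.9 -1. ]]
[ 0.56075169 -0.03547621  0.115     ]
[-8.43620082e-02  4.04329624e-01  1.81335722e+00 -4.44089210e-16
  9.23905813e-01 -1.53975792e+00]
[-8.43620082e-02  5.00947961e-01  1.84707849e+00 -4.44089210e-16
  7.93566205e-01 -1.53975792e+00]
[-0.07991748  0.45906864  2.00885354 -0.02267722  0.41392155 -1.51574231]
[-0.07991748  0.27914741  1.94954921 -0.01500913  0.65310678 -1.52458444]
[-8.68051426e-02  4.43462269e-01  1.69220759e+00 -4.44089210e-16
  1.00592280e+00 -1.54220106e+00]
```

Fit is good to about 2 mm. Now I press the flap at the dot.

Run:
```python
from h import *
clamp(20); movep(pos(40,90),ori()); print(get_obs()["time_s"],get_obs()["finger_gap"])
go(40,5); print(press(40,5,-9,9))
go(50,100,.3); sleep(.8); print(get_obs()["time_s"])
snap("open","side",(210,110,150,120),5)
```

```text
3.5333 0.00024681076112410583
[(4.0, np.float64(-1.6)), (3.0, np.float64(-0.8)), (2.0, np.float64(-1.6)), (1.0, np.float64(-0.9)), (0.0, np.float64(-0.5)), (-1.0, np.float64(1.1)), (-2.0, np.float64(0.5)), (-3.0, np.float64(0.4)), (-4.0, np.float64(1.1)), (-5.0, np.float64(5.0)), (-6.0, np.float64(15.0))]
-6.0
8.3083
```

View pics/open.png

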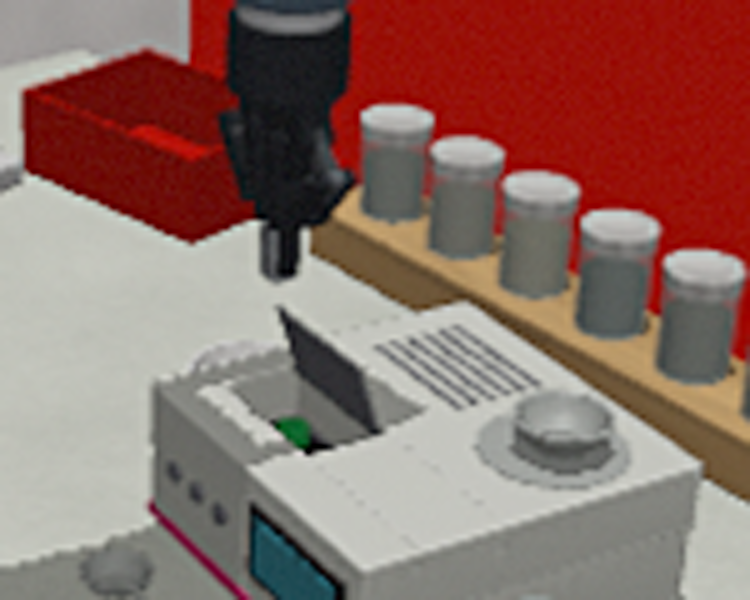

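The flap is up and the green button is in view at crop (290,432). Next I press the button with the tool tilted away from the flap.

Run:
```python
from h import *
movep(pos(33,80),ori(.26)); go(33,-4); h=press(33,-4,-20,11)
sleep(.1); snap("btn","side",(210,110,150,120),5)
go(33,95,.2); print(get_obs()["time_s"])
```

```text
[(-5.0, np.float64(0.1)), (-6.0, np.float64(0.2)), (-7.0, np.float64(-0.1)), (-8.0, np.float64(-0.1)), (-9.0, np.float64(1.3)), (-10.0, np.float64(2.0)), (-11.0, np.float64(2.8)), (-12.0, np.float64(2.9)), (-13.0, np.float64(3.7)), (-14.0, np.float64(3.5)), (-15.0, np.float64(10.3)), (-16.0, np.float64(20.7))]
13.3667
```

View pics/btn.png

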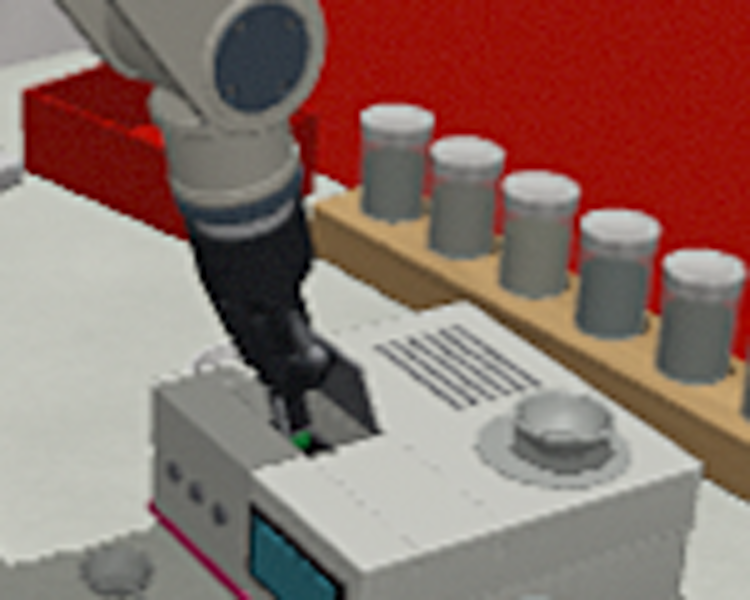

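The force shows a spring ramp over about 5 mm, then a hard stop. The finger is on the button and the flap is still up, so now I close the flap from behind.

Run:
```python
from h import *
movep(pos(-12,95),ori()); b=get_obs()["wrist_force"]
for f,h in[(-12,42),(5,42),(20,40),(30,30),(36,17),(39,6),(40,0)]:
    go(f,h,.08); print(f,h,np.round(get_obs()["wrist_force"]-b,1))
press(40,0,-9,11)
go(40,20,.05); go(40,110,.2); sleep(.5); print(get_obs()["time_s"])
snap("shut","side",(210,110,150,120),5)
```

```text
-12 42 [1.2 0.3 0.4]
5 42 [2.  0.5 0.6]
20 40 [1.6 0.  0.9]
30 30 [0.3 0.4 2. ]
36 17 [1.2 0.8 0.8]
39 6 [0.2 0.2 1.7]
40 0 [ 0.9 -0.3  1.8]
[(-1.0, np.float64(-0.5)), (-2.0, np.float64(0.2)), (-3.0, np.float64(0.5)), (-4.0, np.float64(0.5)), (-5.0, np.float64(7.0)), (-6.0, np.float64(13.7))]
19.7917
```

View pics/shut.png

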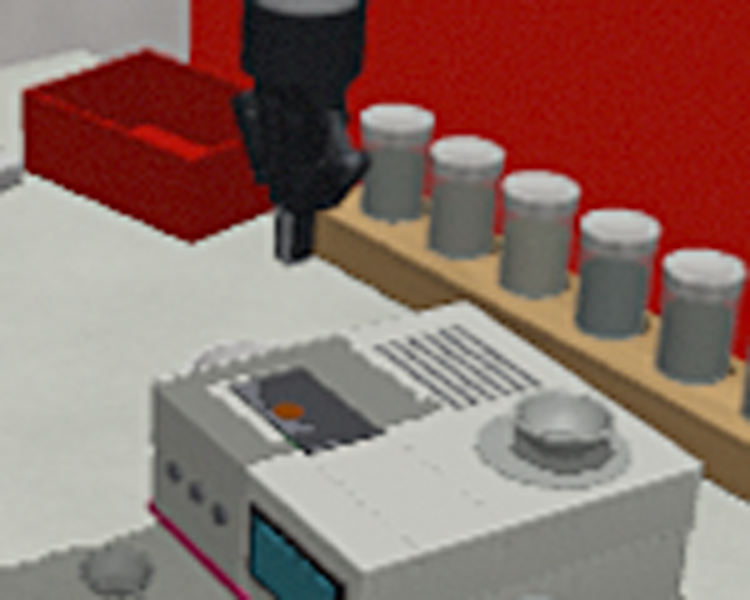

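The flap lies flush, with the dot at (289,411), the arm is clear and the dish has not moved. I'll hand it in.

```bash
python3 -c "
from plant import *
sleep(.5); print(close_job())"
```

```text
the job is handed in; nothing more can be done
None
```

The meter is zeroed and the job is handed in at about 20 s of the 48 s allowed: the flap popped open, the green button went down to its stop, and the flap latched flush again. I checked the flap and dish in the last picture but did not re-measure the other items; the judge's verdict was not shown.

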